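# Walk the heater block round to its fence

## Task

The heavy aluminium heater block stands askew on the fixture plate. Walk it round by pushing at its corners, and slide it up until one of its long sides lies flush along the steel fence with neither end sticking out past the fence, ready for the clamps. Only push it along with the fingertips: do not lift or tip it, keep off the polished brass contact disc on its top, and leave the other things where they are.

Things in the scene. Friction and masses are not known exactly. Their poses are not given: they have to be found in the camera images.
- fixture: Fixed dark grey base plate, 430 x 420 mm, flat on the bench; its top, where the block slides, is 8 mm above the bench. Origin under the plate at bench level; x points square to the fence and towards it, y along the fence, z up. Plate: x -210 to 220, y -210 to 210 mm. Two low open toggle clamps (not used, up to 75 mm above the bench) stand behind the fence at x 130 to 225, y -45 and 45 mm.
- fence (a point): Middle of the fence's upright working face, 20 mm above the bench, 100 mm along x from the fixture's origin; axes as the fixture's. The fence is a fixed straight steel bar 200 mm long (y -100 to 100 mm), 14 mm thick, up to 32 mm above the bench; the block is on its -x side.
- block: Loose aluminium heater block, about 0.9 kg, 100 mm (x) by 140 mm (y), upright sides from 6 to 26 mm above the plate, on four domed feet at x +-40, y +-54 mm. Origin at the centre, level with the plate's top; z up. Its two long sides, the x = -50 and x = 50 mm faces, are alike: either may go to the fence. Dark bores mark the short ends. Slides with dry friction (2.5 to 5 N) and stays where left.
- disc: Polished brass contact disc fixed to the middle of the block's top, 44 mm in diameter and 12 mm high; its top is 38 mm above the plate. Origin at the centre of its underside. Not to be touched.
- sample_a: Loose brass calorimeter disc, 46 mm in diameter, 25 mm high, standing on the plate at its +y side; leave alone. Origin at the centre of its underside.
- sample_b: A second brass calorimeter disc of the same size, standing on the plate at its -y side; leave alone. Origin at the centre of its underside.
- bottle: White plastic bottle, 62 mm in diameter, 160 mm high, standing on the bench beyond the plate's +y edge; leave alone. Origin at the centre of its underside.
- driver: Screwdriver, 170 mm long, lying on the bench beyond the plate's -y edge; leave alone. Origin under the middle of its length, x along it.
There are look-alikes about, which are no part of the job. There is more than one size of the block; the job needs the middle-sized.

How it is judged (in metres and radians):
At the end, for the whole second after the job is handed in: The block rests flat on the plate with one long side against the fence: parallel to it within 0.03 rad and its middle within 3.5 mm of touching, neither end more than 3 mm past an end of the fence (angle between the x axis of block and the x axis of fixture, either way round below 0.03 rad and x of block in the frame of fence between -0.0535 and -0.045 m and y of block in the frame of fence between -0.033 and 0.033 m and angle between block's own z axis and vertical below 0.04 rad and linear speed of block below 0.01 m/s).
It fails at once if the block is lifted off the plate or tipped (height (world z) of block above 0.014 m or angle between block's own z axis and vertical above 0.12 rad).
It fails at once if the robot presses on the brass contact disc (contact force between disc and the arm above 1 N).
It fails at once if a brass calorimeter disc is moved (distance of any of sample_a, sample_b from where it was at the start of the episode above 0.015 m).
It fails at once if the bottle or the screwdriver is moved (distance of any of bottle, driver from where it was at the start of the episode above 0.02 m).
It also fails if it takes over 61 s, if anything falls off the work surface, if the arm or the gripper's body presses on something with over 40 N, if the wrist force passes 120 N, or if a joint passes its speed limit or range.

## Robot

A 6-joint arm with a two-finger parallel gripper is mounted at the origin on the work surface. World frame = base frame: x ahead of the robot, y to its left, z up, the work surface at z = 0. Lengths are in mm, angles in rad, forces in N, time in s.
With the tool pointing down it reaches from about 325 to 900 mm from the base axis. Payload 3.5 kg.
Tool frame: the origin (TCP) lies at the very end of the fingers, on their centre line; the grasp point (between the pads) lies 19 mm behind it; z points along the fingers, y is the line along which they close (so a half turn about z gives the same grasp; the last joint's range is limited). The gripper opens to 85 mm and grips with 20 to 120 N. Pads are 22 mm wide; open, the fingers measure 114 mm over their backs; the gripper's body (76 mm by 85 mm) begins 54 mm behind the grasp point. The pads swing forward as they close: fully open they stand 13 mm farther back than shut.
Start: joints at [-1.443, 0.276, -0.026, 1.268, 0, 1.467], TCP at [142.96, -608.428, 231.313] pointing down, gripper open.
Joint ranges: [-3.12, 3.12], [-0.85, 1.88], [-1.08, 1.24], [-1.95, 2.15], [-1.57, 1.53], [-3.14, 3.14]. Speed limits (rad/s): [2.57, 2.57, 3.14, 3.14, 3.14, 3.14].

## Interface

Orientations are given as a unit quaternion [x, y, z, w].
In Python, from plant import env, eyes gives the robot as it stands.
- The arm moves only by the tool servo_tool, never from a script. Its argument "deltas" is a list of rows, each an object of numbers: "x", "y", "z": the shift along the world's x, y, z in mm; "wx", "wy", "wz": the turn, a rotation vector about the world's x, y, z in degrees; "hand": the finger opening in mm, from 0 to 85.4. A call has exactly 10 rows; each row shifts and turns the commanded pose from where the row before left it; what a row does not reach is not made up. A row lasts 1/8 s, in which the tool goes at most 62.5 mm and 10.7 degrees, less where a joint would pass 70% of its speed; a pose out of reach is approached as far as the arm can. A call is refused whole if a number of a shift passes 62.5 or a number of a turn 10.7, either way. A call with a gripper value outside its range is refused whole. The fingers move at their own pace and stop on an object; the grip force is fixed at half the most. Time passes only in rows, so rows that do not move let the fingers close, or fill a call up. It gives the time, the measured TCP pose, the force, the opening and the grip force at its end, in the units of the state.
- env.state(): the state, without advancing time (a new reading comes with each control period).
- eyes.read_camera(name): name is "side" or "top"; returns a dict with "frame" (420x560x3 uint8, red, green, blue), "intrinsics" (3x3 intrinsics, pixels), "k1" (the pictures are not rectified: a ray, as slopes to the right and down, at radius r is drawn at 1 + k1 r^2 times it, then the intrinsics apply), "eye" and "orientation" of the camera in the world. Camera axes: x right, y down, z forward; pixel columns grow to the right and rows downward; lengths in mm; the calibration is good to about 2 mm. A picture is of the moment at which its call begins. There is no depth.
- env.close_job(): hands the job in; it is judged then, once.
Trained networks look in a picture, given as the dict that the camera call returned (one of the last four; its "shot" number tells which), for a name from the list of things; names that differ only in an ending like _2 or _b are one class to them, and where a whole thing is asked for, a point or a joint stands for the part that bears it (a point fixed in the world has none). Each returns a list of dicts, best first, with "score" (0 to 1); they miss things now and then, are a little off and sometimes report something else, mostly with a low value. They report only what shows in the picture. A call takes as long as a camera call. They do not tell look-alikes from the thing itself.
- eyes.spot_in(picture, thing): "point" ([x, y, z] in mm, in world coordinates, good to about 4 mm: the middle of the surface that is visible of it).
- eyes.cut_out(picture, thing): "pixels" (420x560 bool, what is visible of it).
The state is a dict: "time_s": time; "q": joint angles; "dq": joint speeds; "joint_efforts": joint torques, N m; "tcp_pos": TCP position; "tcp_rot": TCP orientation; "ft_force": force on the tool from outside, world axes, zero at the start; "torque": the same for the moment, N m; "opening": opening from 0.0 (shut) to 1.0 (fully open); "grip_force": force on a finger pad.
Only numpy, scipy, OpenCV 4.12 (cv2) and the standard library are available. Lean on these libraries where they do the work, as an engineer would, in place of code of your own. Each camera call takes 0.05 s, during which the arm holds its last target. There are 200 camera calls.

## Working session

There is one attempt and no reset: what is moved stays moved. The work goes in short steps, Python scripts to look and compute and a tool call to move; the robot and the scene stay as the last step left them, time stands still between calls to the robot, and variables do not carry over. Pictures are saved under pics/ and viewed, at most 10 in all, crops included, and the job is handed in when it is done.

Besides the shell and the picture viewer there is one more tool, called after "Call:" as name(argument=value, ...) on one line, values as JSON. servo_tool: Moves the arm, as the interface text tells. Its arguments: {"type":"object","properties":{"deltas":{"type":"array","items":{"type":"object","properties":{"x":{"type":"number"},"y":{"type":"number"},"z":{"type":"number"},"wx":{"type":"number"},"wy":{"type":"number"},"wz":{"type":"number"},"hand":{"type":"number"}}}}},"required":["deltas"]}

```bash
mkdir -p pics
cat > h.py <<'E'
import numpy as np, cv2
from scipy.spatial.transform import Rotation as R
from plant import env, eyes
def ray(p,u,v):
    K=np.array(p["intrinsics"]);k1=p["k1"]
    d=np.array([(u-K[0,2])/K[0,0],(v-K[1,2])/K[1,1]]);s=d.copy()
    for _ in range(20): s=d/(1+k1*(s@s))
    return R.from_quat(p["orientation"]).apply([s[0],s[1],1])
def at(p,u,v,z):
    d=ray(p,u,v);e=np.array(p["eye"]);return e+d*(z-e[2])/d[2]
def px(p,P):
    c=R.from_quat(p["orientation"]).inv().apply(np.array(P,float)-p["eye"]);s=c[...,:2]/c[...,2:]
    s=s*(1+p["k1"]*(s**2).sum(-1,keepdims=True));K=np.array(p["intrinsics"])
    return s*[K[0,0],K[1,1]]+[K[0,2],K[1,2]]
def save(p,n): cv2.imwrite(f"pics/{n}.png",p["frame"][:,:,::-1])
E
python3 - <<'E'
from h import *
for n in("top","side"):
    p=eyes.read_camera(n);save(p,n+"0");print(n,np.round(p["eye"]),np.round(p["orientation"],3),p["intrinsics"],p["k1"])
    for t in("fixture","block","disc","sample_a","bottle","driver"):
        print(t,[(np.round(d["point"]).tolist(),np.round(px(p,d["point"])).tolist(),round(d["score"],2)) for d in eyes.spot_in(p,t)])
print(env.state())
E
```

```text
top [ 357.   84. 1165.] [ 0.716 -0.696  0.042 -0.024] [[433.10979969   0.         282.65597231]
 [  0.         433.10979969 211.49529207]
 [  0.           0.           1.        ]] -0.06904415591507812
fixture [([548.0, 75.0, 6.0], [276.0, 181.0], 0.76)]
block [([512.0, 470.0, 21.0], [128.0, 189.0], 0.91), ([257.0, -326.0, 36.0], [426.0, 294.0], 0.78), ([517.0, 105.0, 35.0], [264.0, 191.0], 0.77), ([517.0, 107.0, 48.0], [264.0, 190.0], 0.42)]
disc [([251.0, -333.0, 50.0], [431.0, 297.0], 0.71), ([516.0, 107.0, 47.0], [264.0, 190.0], 0.63), ([515.0, 468.0, 35.0], [127.0, 187.0], 0.6)]
sample_a [([593.0, 264.0, 34.0], [205.0, 161.0], 0.63), ([502.0, -84.0, 32.0], [336.0, 199.0], 0.54)]
bottle [([656.0, 436.0, 103.0], [134.0, 128.0], 0.6)]
driver [([480.0, -247.0, 28.0], [396.0, 209.0], 0.7), ([658.0, 436.0, 106.0], [134.0, 127.0], 0.49)]
side [ 76. 760. 849.] [-0.235  0.893 -0.373  0.096] [[386.8293805    0.         279.22236936]
 [  0.         386.8293805  210.56002428]
 [  0.           0.           1.        ]] -0.07961106654865381
fixture [([518.0, 134.0, 12.0], [251.0, 230.0], 0.65
[... 521 characters left out ...]
': array([-1.44338009e+00,  2.76332651e-01, -2.63491384e-02,  1.26804378e+00,
       -1.41005682e-05,  1.46740590e+00]), 'dq': array([ 4.18730492e-04, -7.80967241e-04,  9.34459946e-04,  1.82007983e-03,
        1.86993324e-05, -6.07866656e-04]), 'joint_efforts': array([ 6.04025809e-05, -4.45322943e+01,  2.95481300e+01,  5.06935539e-04,
       -1.45639551e-04,  4.24644512e-06]), 'tcp_pos': array([ 142.96971883, -608.434535  ,  231.37917221]), 'tcp_rot': array([ 9.93348422e-01,  1.15147350e-01, -6.62475761e-06,  3.54630888e-05]), 'ft_force': array([-0.15891153, -0.05344587,  0.74312299]), 'torque': array([-0.0397262 , -0.00782142, -0.03998138]), 'grip_force': 0.0, 'opening': 1.0002516603844218}
```

Run:
```python
import cv2
a=cv2.imread("pics/top0.png");cv2.imwrite("pics/c0.png",cv2.resize(a[100:310,170:450],None,fx=2.8,fy=2.8,interpolation=cv2.INTER_CUBIC))
```

```text
(no output)
```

View pics/top0.png

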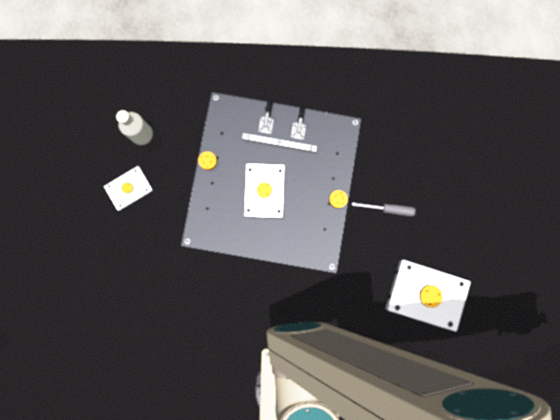

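View pics/c0.png

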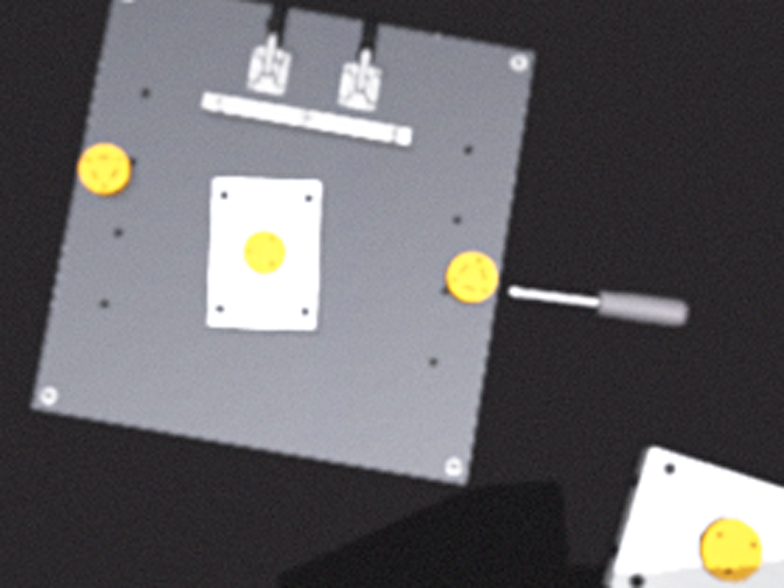

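Three look-alikes: small one at (128,188), large one at (430,295), and the one on the plate at (264,190). The plate one fits because it is on the fixture and mid-sized. I'll measure to confirm its size.

```bash
cat >> h.py <<'E'
def fixpose(p,dbg=False):
    # plate outline at z=8
    m=[d for d in eyes.cut_out(p,"fixture")][0]["pixels"].astype(np.uint8)
    vv,uu=np.nonzero(m);W=np.array([at(p,u,v,8)[:2] for u,v in zip(uu[::3],vv[::3])],np.float32)
    return cv2.minAreaRect(W)
def block(p,z=34,near=None):
    f=p["frame"].astype(int);w=((f.min(2)>150)|((f[...,0]>180)&(f[...,2]<120))).astype(np.uint8)
    n,l,st,c=cv2.connectedComponentsWithStats(w);out=[]
    for i in range(1,n):
        if 300<st[i,4]<8000:
            cs=max(cv2.findContours((l==i).astype(np.uint8),0,1)[0],key=len)[:,0]
            W=np.array([at(p,u,v,z)[:2] for u,v in cs],np.float32);out.append((st[i].tolist(),cv2.minAreaRect(W)))
    return out
E
python3 - <<'E'
from h import *
p=eyes.read_camera("top")
print(fixpose(p))
for b in block(p):print(b)
# fence bar ends & corner screws (screws pixel -> world)
for u,v in[(215.5,98),(355.5,122),(332,266.5),(187,241)]:print(np.round(at(p,u,v,8),1))
# fence top front edge pixels
for u,v in[(242,139),(315.5,151.5),(244,133),(317,145)]:print("fence",np.round(at(p,u,v,32),1))
E
```

```text
((551.8408813476562, 84.17982482910156), (421.5079040527344, 434.3000793457031), 81.75533294677734)
([116, 110, 27, 27, 491], ((690.8482666015625, 477.01947021484375), (80.74832916259766, 62.76410675048828), 65.01737213134766))
([241, 132, 77, 20, 555], ((650.1487426757812, 70.33721923828125), (205.2882537841797, 19.98809051513672), 81.62842559814453))
([104, 166, 48, 45, 1203], ((513.8388671875, 465.9661865234375), (79.27584838867188, 108.45787048339844), 33.18294143676758))
([388, 260, 83, 71, 3788], ((254.661376953125, -335.0701599121094), (197.14796447753906, 139.71011352539062), 73.84256744384766))
([257, 349, 82, 71, 2147], ((20.879180908203125, 5.025848388671875), (177.27212524414062, 208.26332092285156), 0.8070772886276245))
[774.6 248.8   8. ]
[ 720.1 -139.5    8. ]
[322.5 -80.4   8. ]
[379.5 307.4   8. ]
fence [654.7 169.5  32. ]
fence [627.2 -27.7  32. ]
fence [671.3 164.8  32. ]
fence [645.1 -31.4  32. ]
```

```bash
cat >> h.py <<'E'
O=np.array([544.2,85.2]);TH=np.radians(-8.3);RF=np.array([[np.cos(TH),-np.sin(TH)],[np.sin(TH),np.cos(TH)]])
def toF(w): return (np.array(w)[...,:2]-O)@RF
def toW(f): return np.array(f)@RF.T+O
def blk(p,z=34):
    "block in fixture frame: centre, dims, long-axis angle from fixture y (deg)"
    for d in eyes.cut_out(p,"block"):
        m=d["pixels"].astype(np.uint8);vv,uu=np.nonzero(m)
        c=toF(at(p,uu.mean(),vv.mean(),z))
        if abs(c[0])>150 or abs(c[1])>150: continue
        cs=max(cv2.findContours(m,0,1)[0],key=len)[:,0]
        F=np.array([toF(at(p,u,v,z)) for u,v in cs],np.float32);r=cv2.minAreaRect(F);b=cv2.boxPoints(r)
        e=b[1]-b[0];g=b[2]-b[1];L=e if np.hypot(*e)>np.hypot(*g) else g
        a=np.degrees(np.arctan2(-L[0],L[1]));a=(a+90)%180-90
        M=cv2.moments(F);print("score %.2f n=%d rect c %s dims %s long axis vs fence %.1f deg; mean c %s"%(d["score"],m.sum(),np.round(r[0],1),np.round(r[1],1),a,np.round(M and [M["m10"]/M["m00"],M["m01"]/M["m00"]],1)))
        print(" corners F",np.round(b,1).tolist())
E
python3 - <<'E'
from h import *
p=eyes.read_camera("top");blk(p)
f=p["frame"];print(f[185:190,240:292:4].tolist()[0])
for t in("sample_a",):print([toF(d["point"]).round() for d in eyes.spot_in(p,t)])
p=eyes.read_camera("side");blk(p)
E
```

```text
score 0.95 n=1980 rect c [-28.2  17.8] dims [143.2  99.6] long axis vs fence -81.9 deg; mean c [-29.4  18.1]
 corners F [[-106.0999984741211, 56.900001525878906], [-92.0, -41.70000076293945], [49.79999923706055, -21.399999618530273], [35.70000076293945, 77.19999694824219]]
[[145, 150, 157], [159, 161, 171], [255, 255, 255], [255, 255, 255], [255, 255, 255], [255, 252, 99], [255, 252, 101], [255, 246, 90], [255, 255, 255], [255, 255, 255], [255, 255, 255], [175, 178, 187], [150, 150, 164]]
[array([ 25., 183.]), array([ -18., -174.])]
score 0.67 n=1445 rect c [-36.6  25.8] dims [150.7 116.2] long axis vs fence -81.8 deg; mean c [-35.8  25.2]
 corners F [[-119.5, 72.5999984741211], [-102.9000015258789, -42.5], [46.20000076293945, -21.0], [29.700000762939453, 94.0999984741211]]
```

The plate block measures 143 x 100 mm, so it is the middle-sized one, and the enlarged crop shows it plainly. It must turn about +82° and move +79 mm towards the fence. First I'll push the far end towards +y.

Call:
servo_tool(deltas=[{"x": 40,"y": 58,"wz": -2.15,"hand": 0},{"x": 43,"y": 62,"wz": -2.15,"hand": 0},{"x": 43,"y": 62,"wz": -2.15,"hand": 0},{"x": 43,"y": 62,"wz": -2.15,"hand": 0},{"x": 43,"y": 62,"wz": -2.15,"hand": 0},{"x": 43,"y": 62,"wz": -2.15,"hand": 0},{"x": 43,"y": 62,"wz": -2.15,"hand": 0},{"x": 43,"y": 62,"wz": -2.15,"hand": 0},{"x": 43,"y": 62,"wz": -2.15,"hand": 0},{"x": 43,"y": 62,"wz": -2.15,"hand": 0}])

```text
invalid input at $.deltas[0]: expected keys x, y, z, wx, wy, wz, hand
```

Call:
servo_tool(deltas=[{"x": 40,"y": 58,"z": 0,"wx": 0,"wy": 0,"wz": -2.15,"hand": 0},{"x": 43,"y": 62,"z": 0,"wx": 0,"wy": 0,"wz": -2.15,"hand": 0},{"x": 43,"y": 62,"z": 0,"wx": 0,"wy": 0,"wz": -2.15,"hand": 0},{"x": 43,"y": 62,"z": 0,"wx": 0,"wy": 0,"wz": -2.15,"hand": 0},{"x": 43,"y": 62,"z": 0,"wx": 0,"wy": 0,"wz": -2.15,"hand": 0},{"x": 43,"y": 62,"z": 0,"wx": 0,"wy": 0,"wz": -2.15,"hand": 0},{"x": 43,"y": 62,"z": 0,"wx": 0,"wy": 0,"wz": -2.15,"hand": 0},{"x": 43,"y": 62,"z": 0,"wx": 0,"wy": 0,"wz": -2.15,"hand": 0},{"x": 43,"y": 62,"z": 0,"wx": 0,"wy": 0,"wz": -2.15,"hand": 0},{"x": 43,"y": 62,"z": 0,"wx": 0,"wy": 0,"wz": -2.15,"hand": 0}])

```text
time_s: 2.3
tcp_pos: [500.1, -93.0, 231.7]
tcp_rot: [0.997, -0.073, 0.001, 0.0]
ft_force: [1.0, -0.2, 0.5]
opening: -0.0
grip_force: 0.0
```

Call:
servo_tool(deltas=[{"x": 24,"y": 36,"z": 0,"wx": 0,"wy": 0,"wz": 0,"hand": 0},{"x": 24,"y": 36,"z": 0,"wx": 0,"wy": 0,"wz": 0,"hand": 0},{"x": 12,"y": 18,"z": -20,"wx": 0,"wy": 0,"wz": 0,"hand": 0},{"x": 0,"y": 0,"z": -30,"wx": 0,"wy": 0,"wz": 0,"hand": 0},{"x": 0,"y": 0,"z": -30,"wx": 0,"wy": 0,"wz": 0,"hand": 0},{"x": 0,"y": 0,"z": -30,"wx": 0,"wy": 0,"wz": 0,"hand": 0},{"x": 0,"y": 0,"z": -30,"wx": 0,"wy": 0,"wz": 0,"hand": 0},{"x": 0,"y": 0,"z": -20,"wx": 0,"wy": 0,"wz": 0,"hand": 0},{"x": 0,"y": 0,"z": 0,"wx": 0,"wy": 0,"wz": 0,"hand": 0},{"x": 0,"y": 0,"z": 0,"wx": 0,"wy": 0,"wz": 0,"hand": 0}])

```text
time_s: 3.55
tcp_pos: [558.3, -10.8, 71.5]
tcp_rot: [0.998, -0.068, 0.0, -0.002]
ft_force: [0.4, 0.6, 1.5]
opening: 0.001
grip_force: 0.0
```

Call:
servo_tool(deltas=[{"x": 5,"y": 0,"z": -18,"wx": 0,"wy": 0,"wz": 0,"hand": 0},{"x": 5,"y": 0,"z": -18,"wx": 0,"wy": 0,"wz": 0,"hand": 0},{"x": 0,"y": 0,"z": -17,"wx": 0,"wy": 0,"wz": 0,"hand": 0},{"x": 2.2,"y": 15,"z": 0,"wx": 0,"wy": 0,"wz": 0,"hand": 0},{"x": 2.2,"y": 15,"z": 0,"wx": 0,"wy": 0,"wz": 0,"hand": 0},{"x": 1.5,"y": 10,"z": 0,"wx": 0,"wy": 0,"wz": 0,"hand": 0},{"x": 1.5,"y": 10,"z": 0,"wx": 0,"wy": 0,"wz": 0,"hand": 0},{"x": 1.5,"y": 10,"z": 0,"wx": 0,"wy": 0,"wz": 0,"hand": 0},{"x": 1.5,"y": 10,"z": 0,"wx": 0,"wy": 0,"wz": 0,"hand": 0},{"x": 0,"y": 0,"z": 0,"wx": 0,"wy": 0,"wz": 0,"hand": 0}])

```text
time_s: 4.8
tcp_pos: [575.2, 26.3, 18.4]
tcp_rot: [0.999, -0.04, 0.001, -0.015]
ft_force: [0.6, -0.7, 0.7]
opening: 0.0
grip_force: 0.0
```

```bash
cat > look.py <<'E'
from h import *
import sys
s=env.state();print("tcp F",toF(s["tcp_pos"]).round(1),"z",s["tcp_pos"][2].round(1),"xang",(R.from_quat(s["tcp_rot"]).apply([1,0,0])).round(3),s["ft_force"].round(1),s["time_s"])
p=eyes.read_camera("top");blk(p)
if len(sys.argv)>1: save(p,sys.argv[1])
E
python3 look.py
```

```text
tcp F [ 39.2 -53.8] z 18.4 xang [ 0.997 -0.081  0.   ] [ 0.6 -0.7  0.7] 4.8
score 0.62 n=1621 rect c [-29.   22.1] dims [139.4  92.1] long axis vs fence -81.3 deg; mean c [-27.1  27.7]
 corners F [[-104.9000015258789, 57.099998474121094], [-91.0, -33.900001525878906], [46.900001525878906, -12.800000190734863], [32.900001525878906, 78.19999694824219]]
```

Call:
servo_tool(deltas=[{"x": 1.5,"y": 10,"z": 0,"wx": 0,"wy": 0,"wz": 0,"hand": 0},{"x": 1,"y": 9,"z": 0,"wx": 0,"wy": 0,"wz": 0,"hand": 0},{"x": 0.5,"y": 9,"z": 0,"wx": 0,"wy": 0,"wz": 0,"hand": 0},{"x": 0,"y": 9,"z": 0,"wx": 0,"wy": 0,"wz": 0,"hand": 0},{"x": 0,"y": 9,"z": 0,"wx": 0,"wy": 0,"wz": 0,"hand": 0},{"x": -1,"y": 9,"z": 0,"wx": 0,"wy": 0,"wz": 0,"hand": 0},{"x": -1,"y": 9,"z": 0,"wx": 0,"wy": 0,"wz": 0,"hand": 0},{"x": 0,"y": 0,"z": 0,"wx": 0,"wy": 0,"wz": 0,"hand": 0},{"x": 0,"y": -10,"z": 0,"wx": 0,"wy": 0,"wz": 0,"hand": 0},{"x": 0,"y": -15,"z": 0,"wx": 0,"wy": 0,"wz": 0,"hand": 0}])

```text
time_s: 6.15
tcp_pos: [573.3, 35.1, 17.9]
tcp_rot: [1.0, -0.016, -0.001, -0.027]
ft_force: [0.2, -0.5, -0.9]
opening: -0.001
grip_force: 0.0
```

```bash
python3 look.py p1
```

```text
tcp F [ 36.  -45.4] z 17.9 xang [ 0.999 -0.032 -0.002] [ 0.2 -0.5 -0.9] 6.15
score 0.62 n=1779 rect c [-37.9  29. ] dims [143.3 100.5] long axis vs fence -79.9 deg; mean c [-33.5  33.8]
 corners F [[-117.30000305175781, 65.9000015258789], [-99.5999984741211, -33.0], [41.400001525878906, -7.900000095367432], [23.799999237060547, 91.0]]
```

View pics/p1.png

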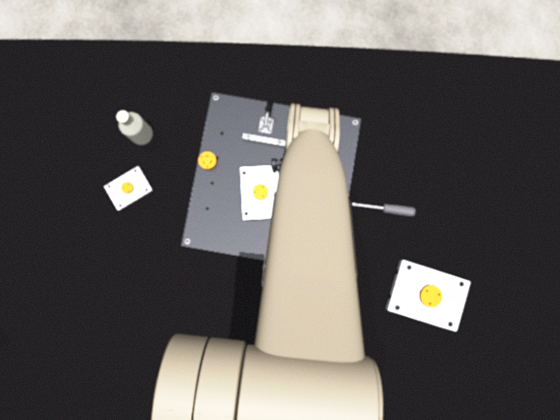

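Run:
```python
from h import *
s=env.state();print(s["q"].round(3),s["dq"].round(2),R.from_quat(s["tcp_rot"]).as_matrix().round(3))
```

```text
[-0.081  0.384 -0.375  0.815  0.053  3.096] [ 0.02 -0.    0.   -0.    0.02  0.02] [[ 0.999 -0.035  0.001]
 [-0.035 -0.998  0.053]
 [-0.001 -0.053 -0.999]]
```

Joint 6 hit its limit, which distorted that push. I'll lift, undo the tilt and spin half a turn so joint 6 comes back to mid-range.

Call:
servo_tool(deltas=[{"x": 0,"y": -10,"z": 30,"wx": -1.5,"wy": 0,"wz": 5,"hand": 0},{"x": 0,"y": -10,"z": 30,"wx": -1.5,"wy": 0,"wz": 10,"hand": 0},{"x": 0,"y": 0,"z": 20,"wx": 0,"wy": 0,"wz": 10,"hand": 0},{"x": 0,"y": 0,"z": 0,"wx": 0,"wy": 0,"wz": 10,"hand": 0},{"x": 0,"y": 0,"z": 0,"wx": 0,"wy": 0,"wz": 10,"hand": 0},{"x": 0,"y": 0,"z": 0,"wx": 0,"wy": 0,"wz": 10,"hand": 0},{"x": 0,"y": 0,"z": 0,"wx": 0,"wy": 0,"wz": 10,"hand": 0},{"x": 0,"y": 0,"z": 0,"wx": 0,"wy": 0,"wz": 10,"hand": 0},{"x": 0,"y": 0,"z": 0,"wx": 0,"wy": 0,"wz": 10,"hand": 0},{"x": 0,"y": 0,"z": 0,"wx": 0,"wy": 0,"wz": 10,"hand": 0}])

```text
time_s: 7.5
tcp_pos: [574.0, 15.1, 98.1]
tcp_rot: [0.686, 0.728, -0.002, 0.001]
ft_force: [-0.8, 0.2, 0.2]
opening: 0.002
grip_force: 0.0
```

Call:
servo_tool(deltas=[{"x": 0,"y": 0,"z": 0,"wx": 0,"wy": 0,"wz": 10,"hand": 0},{"x": 0,"y": 0,"z": 0,"wx": 0,"wy": 0,"wz": 10,"hand": 0},{"x": 0,"y": 0,"z": 0,"wx": 0,"wy": 0,"wz": 10,"hand": 0},{"x": 0,"y": 0,"z": 0,"wx": 0,"wy": 0,"wz": 10,"hand": 0},{"x": 0,"y": 0,"z": 0,"wx": 0,"wy": 0,"wz": 10,"hand": 0},{"x": 0,"y": 0,"z": 0,"wx": 0,"wy": 0,"wz": 10,"hand": 0},{"x": 0,"y": 0,"z": 0,"wx": 0,"wy": 0,"wz": 10,"hand": 0},{"x": 0,"y": 0,"z": 0,"wx": 0,"wy": 0,"wz": 5,"hand": 0},{"x": 0,"y": 0,"z": 0,"wx": 0,"wy": 0,"wz": 0,"hand": 0},{"x": 0,"y": 0,"z": 0,"wx": 0,"wy": 0,"wz": 0,"hand": 0}])

```text
time_s: 8.75
tcp_pos: [574.2, 15.2, 98.2]
tcp_rot: [0.105, 0.995, -0.001, 0.002]
ft_force: [-0.3, -0.1, -0.5]
opening: 0.0
grip_force: 0.0
```

```bash
python3 look.py
```

```text
tcp F [ 39.8 -65. ] z 98.2 xang [-0.978  0.208 -0.004] [-0.3 -0.1 -0.5] 8.75
score 0.82 n=1853 rect c [-36.4  27.7] dims [145.8  97.6] long axis vs fence -79.6 deg; mean c [-34.3  29.8]
 corners F [[-116.9000015258789, 62.5], [-99.30000305175781, -33.5], [44.099998474121094, -7.099999904632568], [26.5, 88.9000015258789]]
```

Call:
servo_tool(deltas=[{"x": 0,"y": 0,"z": -27,"wx": 0,"wy": 0,"wz": 2,"hand": 0},{"x": 0,"y": 0,"z": -27,"wx": 0,"wy": 0,"wz": 1.7,"hand": 0},{"x": 0,"y": 0,"z": -26,"wx": 0,"wy": 0,"wz": 0,"hand": 0},{"x": 1.5,"y": 12,"z": 0,"wx": 0,"wy": 0,"wz": 0,"hand": 0},{"x": 1.5,"y": 12,"z": 0,"wx": 0,"wy": 0,"wz": 0,"hand": 0},{"x": 1.5,"y": 12,"z": 0,"wx": 0,"wy": 0,"wz": 0,"hand": 0},{"x": 1,"y": 8,"z": 0,"wx": 0,"wy": 0,"wz": 0,"hand": 0},{"x": 1,"y": 8,"z": 0,"wx": 0,"wy": 0,"wz": 0,"hand": 0},{"x": 1,"y": 8,"z": 0,"wx": 0,"wy": 0,"wz": 0,"hand": 0},{"x": 1,"y": 8,"z": 0,"wx": 0,"wy": 0,"wz": 0,"hand": 0}])

```text
time_s: 10.1
tcp_pos: [584.5, 82.4, 19.3]
tcp_rot: [0.072, 0.997, -0.002, 0.004]
ft_force: [0.7, -4.8, 2.2]
opening: -0.001
grip_force: 2.6
```

Call:
servo_tool(deltas=[{"x": 1,"y": 8,"z": 0,"wx": 0,"wy": 0,"wz": 0,"hand": 0},{"x": 1,"y": 8,"z": 0,"wx": 0,"wy": 0,"wz": 0,"hand": 0},{"x": 1,"y": 8,"z": 0,"wx": 0,"wy": 0,"wz": 0,"hand": 0},{"x": 0,"y": 0,"z": 0,"wx": 0,"wy": 0,"wz": 0,"hand": 0},{"x": -1,"y": -10,"z": 0,"wx": 0,"wy": 0,"wz": 0,"hand": 0},{"x": -1,"y": -10,"z": 20,"wx": 0,"wy": 0,"wz": 0,"hand": 0},{"x": 0,"y": 0,"z": 30,"wx": 0,"wy": 0,"wz": 0,"hand": 0},{"x": 0,"y": 0,"z": 30,"wx": 0,"wy": 0,"wz": 0,"hand": 0},{"x": 0,"y": 0,"z": 20,"wx": 0,"wy": 0,"wz": 0,"hand": 0},{"x": 0,"y": 0,"z": 0,"wx": 0,"wy": 0,"wz": 0,"hand": 0}])

```text
time_s: 11.35
tcp_pos: [585.7, 86.7, 121.4]
tcp_rot: [0.072, 0.997, -0.0, 0.005]
ft_force: [-0.1, -0.7, 0.1]
opening: -0.002
grip_force: 0.0
```

```bash
python3 look.py p2
```

```text
tcp F [40.8  7.5] z 121.4 xang [-0.99   0.144 -0.009] [-0.1 -0.7  0.1] 11.35
score 0.64 n=229 rect c [-30.3 105.2] dims [69.2 31.6] long axis vs fence -79.5 deg; mean c [-24.8 104.8]
 corners F [[-67.19999694824219, 114.5], [-61.400001525878906, 83.4000015258789], [6.599999904632568, 96.0], [0.8999999761581421, 127.0999984741211]]
```

View pics/p2.png

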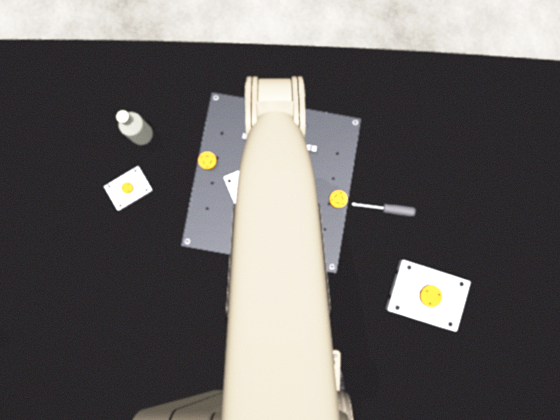

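Call:
servo_tool(deltas=[{"x": -16,"y": 29,"z": 0,"wx": 0,"wy": 0,"wz": 0,"hand": 0},{"x": -16,"y": 29,"z": 0,"wx": 0,"wy": 0,"wz": 0,"hand": 0},{"x": -16,"y": 29,"z": 0,"wx": 0,"wy": 0,"wz": 0,"hand": 0},{"x": -16,"y": 29,"z": 0,"wx": 0,"wy": 0,"wz": 0,"hand": 0},{"x": -16,"y": 29,"z": 0,"wx": 0,"wy": 0,"wz": 0,"hand": 0},{"x": 0,"y": 0,"z": 0,"wx": 0,"wy": 0,"wz": 0,"hand": 0},{"x": 0,"y": 0,"z": 0,"wx": 0,"wy": 0,"wz": 0,"hand": 0},{"x": 0,"y": 0,"z": 0,"wx": 0,"wy": 0,"wz": 0,"hand": 0},{"x": 0,"y": 0,"z": 0,"wx": 0,"wy": 0,"wz": 0,"hand": 0},{"x": 0,"y": 0,"z": 0,"wx": 0,"wy": 0,"wz": 0,"hand": 0}])

```text
time_s: 12.7
tcp_pos: [504.2, 231.8, 118.3]
tcp_rot: [0.072, 0.997, -0.001, 0.002]
ft_force: [0.6, 0.0, -0.9]
opening: 0.0
grip_force: 0.0
```

```bash
python3 look.py p3
python3 - <<'E'
import cv2
a=cv2.imread("pics/p3.png");cv2.imwrite("pics/p3c.png",cv2.resize(a[80:280,170:370],None,fx=2.5,fy=2.5))
E
```

```text
tcp F [-60.7 139.3] z 118.3 xang [-0.99   0.144 -0.004] [ 0.6  0.  -0.9] 12.7
score 0.79 n=1916 rect c [-44.5  48.4] dims [141.7 101.2] long axis vs fence -58.2 deg; mean c [-45.2  47.3]
 corners F [[-131.39999389648438, 54.099998474121094], [-78.0, -31.899999618530273], [42.400001525878906, 42.79999923706055], [-11.0, 128.8000030517578]]
```

View pics/p3c.png

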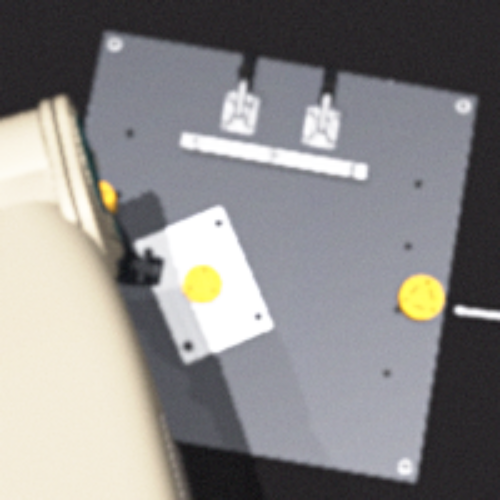

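Call:
servo_tool(deltas=[{"x": -22,"y": -9,"z": 0,"wx": 0,"wy": 0,"wz": 0,"hand": 0},{"x": -22,"y": -9,"z": 0,"wx": 0,"wy": 0,"wz": 0,"hand": 0},{"x": -22,"y": -9,"z": 0,"wx": 0,"wy": 0,"wz": 0,"hand": 0},{"x": -22,"y": -8,"z": 0,"wx": 0,"wy": 0,"wz": 0,"hand": 0},{"x": 0,"y": 0,"z": -15,"wx": 0,"wy": 0,"wz": 0,"hand": 0},{"x": 0,"y": 0,"z": -30,"wx": 0,"wy": 0,"wz": 0,"hand": 0},{"x": 0,"y": 0,"z": -30,"wx": 0,"wy": 0,"wz": 0,"hand": 0},{"x": 0,"y": 0,"z": -25,"wx": 0,"wy": 0,"wz": 0,"hand": 0},{"x": 0,"y": 0,"z": 0,"wx": 0,"wy": 0,"wz": 0,"hand": 0},{"x": 0,"y": 0,"z": 0,"wx": 0,"wy": 0,"wz": 0,"hand": 0}])

```text
time_s: 14.05
tcp_pos: [416.9, 197.6, 18.7]
tcp_rot: [0.072, 0.997, -0.001, 0.002]
ft_force: [-0.1, -0.6, -0.4]
opening: -0.003
grip_force: 0.0
```

Call:
servo_tool(deltas=[{"x": 4,"y": -9,"z": 0,"wx": 0,"wy": 0,"wz": 0,"hand": 0},{"x": 4,"y": -9,"z": 0,"wx": 0,"wy": 0,"wz": 0,"hand": 0},{"x": 2,"y": -8.6,"z": 0,"wx": 0,"wy": 0,"wz": 0,"hand": 0},{"x": 2,"y": -8.6,"z": 0,"wx": 0,"wy": 0,"wz": 0,"hand": 0},{"x": 2,"y": -8.6,"z": 0,"wx": 0,"wy": 0,"wz": 0,"hand": 0},{"x": 2,"y": -8.6,"z": 0,"wx": 0,"wy": 0,"wz": 0,"hand": 0},{"x": 2,"y": -8.6,"z": 0,"wx": 0,"wy": 0,"wz": 0,"hand": 0},{"x": 2,"y": -8.6,"z": 0,"wx": 0,"wy": 0,"wz": 0,"hand": 0},{"x": 2,"y": -8.6,"z": 0,"wx": 0,"wy": 0,"wz": 0,"hand": 0},{"x": 0,"y": 0,"z": 0,"wx": 0,"wy": 0,"wz": 0,"hand": 0}])

```text
time_s: 15.3
tcp_pos: [438.2, 118.0, 18.6]
tcp_rot: [0.072, 0.997, -0.001, 0.002]
ft_force: [0.7, 0.0, -0.5]
opening: -0.0
grip_force: 0.0
```

```bash
python3 look.py p4
```

```text
tcp F [-109.6   17.2] z 18.6 xang [-0.99   0.144 -0.005] [ 0.7  0.  -0.5] 15.3
score 0.77 n=841 rect c [-14.9  18.9] dims [143.   82.7] long axis vs fence -29.5 deg; mean c [ 1.1 27.4]
 corners F [[-86.0999984741211, -22.899999618530273], [-14.100000381469727, -63.70000076293945], [56.29999923706055, 60.79999923706055], [-15.699999809265137, 101.5]]
```

View pics/p4.png

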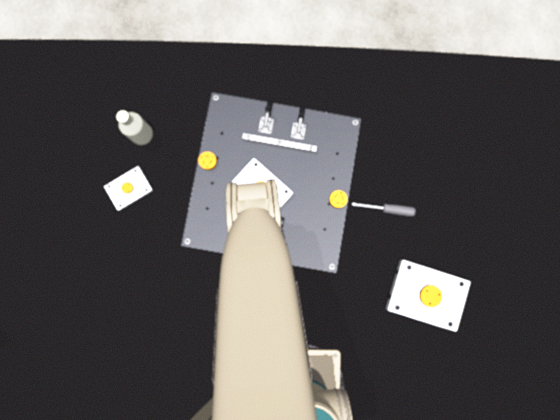

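Call:
servo_tool(deltas=[{"x": 4,"y": -8,"z": 0,"wx": 0,"wy": 0,"wz": 0,"hand": 0},{"x": 4.5,"y": -8,"z": 0,"wx": 0,"wy": 0,"wz": 0,"hand": 0},{"x": 5,"y": -8,"z": 0,"wx": 0,"wy": 0,"wz": 0,"hand": 0},{"x": 5.5,"y": -7.5,"z": 0,"wx": 0,"wy": 0,"wz": 0,"hand": 0},{"x": 5.5,"y": -7,"z": 0,"wx": 0,"wy": 0,"wz": 0,"hand": 0},{"x": 5.5,"y": -6.5,"z": 0,"wx": 0,"wy": 0,"wz": 0,"hand": 0},{"x": 6,"y": -5.7,"z": 0,"wx": 0,"wy": 0,"wz": 0,"hand": 0},{"x": -10,"y": 1.5,"z": 0,"wx": 0,"wy": 0,"wz": 0,"hand": 0},{"x": -15,"y": 2,"z": 0,"wx": 0,"wy": 0,"wz": 0,"hand": 0},{"x": -15,"y": 2,"z": 0,"wx": 0,"wy": 0,"wz": 0,"hand": 0}])

```text
time_s: 16.65
tcp_pos: [432.4, 73.9, 18.2]
tcp_rot: [0.072, 0.997, -0.001, 0.002]
ft_force: [-0.1, -0.4, -0.4]
opening: -0.0
grip_force: 0.0
```

```bash
python3 look.py p5
```

```text
tcp F [-109.   -27.3] z 18.2 xang [-0.99   0.143 -0.004] [-0.1 -0.4 -0.4] 16.65
```

View pics/p5.png

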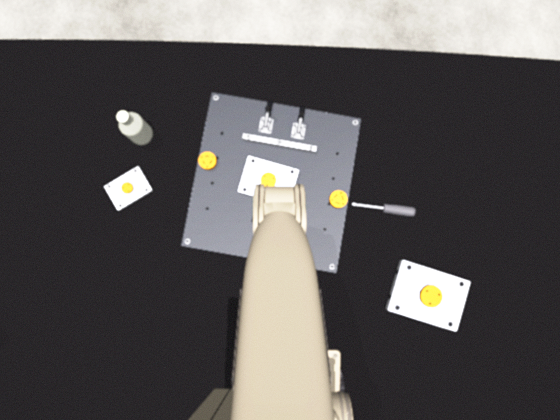

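```bash
cat >> h.py <<'E'
def bfit(p,ys=None):
    "edges from bright pixels inside plate area, x rows in F frame"
    f=p["frame"];g=f.min(2)
    xs=np.arange(-120,88,1.)
    out=[]
    for y in ys:
        w=np.array([[*toW([x,y]),34] for x in xs]);q=px(p,w)
        v=cv2.remap(g,q[:,0].astype(np.float32)[None],q[:,1].astype(np.float32)[None],1)[0]
        b=xs[v>210]; out.append((y,b.max() if len(b) else None))
    return out
E
python3 - <<'E'
from h import *
p=eyes.read_camera("top")
for u,v in[(250,156.5),(298.5,169),(238.5,190.5)]:print(toF(at(p,u,v,34)).round(1))
r=bfit(p,range(-45,81,9));print(r)
q=eyes.read_camera("side");blk(q)
d=[toF(at(p,268.5,180.5,46))];print(d)
E
```

```text
[53.6 69.6]
[ 43.1 -62.9]
[-41.2  83.1]
[(-45, np.float64(45.0)), (-36, np.float64(46.0)), (-27, np.float64(47.0)), (-18, np.float64(48.0)), (-9, np.float64(48.0)), (0, np.float64(49.0)), (9, np.float64(50.0)), (18, np.float64(51.0)), (27, np.float64(52.0)), (36, np.float64(53.0)), (45, np.float64(54.0)), (54, np.float64(55.0)), (63, np.float64(56.0)), (72, np.float64(57.0))]
score 0.90 n=1292 rect c [-9.5 19.7] dims [149.9 111.9] long axis vs fence -5.7 deg; mean c [-8.7 20.5]
 corners F [[-72.5, -49.400001525878906], [38.79999923706055, -60.400001525878906], [53.599998474121094, 88.69999694824219], [-57.79999923706055, 99.80000305175781]]
[array([-3.20611825,  9.65522341])]
```

Call:
servo_tool(deltas=[{"x": 1,"y": 9,"z": -2,"wx": 0,"wy": 0,"wz": 0,"hand": 85},{"x": 1.5,"y": 9,"z": -2,"wx": 0,"wy": 0,"wz": 0,"hand": 85},{"x": 1.5,"y": 9,"z": -2,"wx": 0,"wy": 0,"wz": 0,"hand": 85},{"x": 1.5,"y": 9,"z": 0,"wx": 0,"wy": 0,"wz": 0,"hand": 85},{"x": 0,"y": 0,"z": 0,"wx": 0,"wy": 0,"wz": 0,"hand": 85},{"x": 0,"y": 0,"z": 0,"wx": 0,"wy": 0,"wz": 0,"hand": 85},{"x": 10,"y": -1.5,"z": 0,"wx": 0,"wy": 0,"wz": 0,"hand": 85},{"x": 10,"y": -1.5,"z": 0,"wx": 0,"wy": 0,"wz": 0,"hand": 85},{"x": 10,"y": -1.5,"z": 0,"wx": 0,"wy": 0,"wz": 0,"hand": 85},{"x": 8,"y": -1.1,"z": 0,"wx": 0,"wy": 0,"wz": 0,"hand": 85}])

```text
time_s: 18.15
tcp_pos: [478.5, 104.0, 12.4]
tcp_rot: [0.072, 0.997, -0.001, 0.002]
ft_force: [-4.1, 1.6, 1.0]
opening: 0.994
grip_force: 2.9
```

```bash
cat > l2.py <<'E'
from h import *
s=env.state();print("tcp F",toF(s["tcp_pos"]).round(1),"z",s["tcp_pos"][2].round(1),s["opening"],s["ft_force"].round(1),s["torque"].round(2))
p=eyes.read_camera("top");r=bfit(p,range(-54,81,9));print([(a,b) for a,b in r])
blk(eyes.read_camera("side"))
E
python3 l2.py
```

```text
tcp F [-67.7   9.1] z 12.4 0.9941958134400977 [-4.1  1.6  1. ] [ 0.04  1.07 -0.29]
[(-54, np.float64(44.0)), (-45, np.float64(45.0)), (-36, np.float64(46.0)), (-27, np.float64(-13.0)), (-18, np.float64(11.0)), (-9, np.float64(10.0)), (0, np.float64(33.0)), (9, np.float64(39.0)), (18, np.float64(39.0)), (27, np.float64(36.0)), (36, np.float64(53.0)), (45, np.float64(54.0)), (54, np.float64(55.0)), (63, np.float64(56.0)), (72, np.float64(57.0))]
score 0.59 n=810 rect c [-8.8 27. ] dims [135.3 110.7] long axis vs fence -6.4 deg; mean c [ 7.6 43.8]
 corners F [[-71.30000305175781, -34.099998474121094], [38.70000076293945, -46.400001525878906], [53.70000076293945, 88.0999984741211], [-56.29999923706055, 100.4000015258789]]
```

Call:
servo_tool(deltas=[{"x": 6,"y": -0.9,"z": 0,"wx": 0,"wy": 0,"wz": 0,"hand": 85},{"x": 6,"y": -0.9,"z": 0,"wx": 0,"wy": 0,"wz": 0,"hand": 85},{"x": 6,"y": -0.9,"z": 0,"wx": 0,"wy": 0,"wz": 0,"hand": 85},{"x": 6,"y": -0.9,"z": 0,"wx": 0,"wy": 0,"wz": 0,"hand": 85},{"x": 6,"y": -0.9,"z": 0,"wx": 0,"wy": 0,"wz": 0,"hand": 85},{"x": 6,"y": -0.9,"z": 0,"wx": 0,"wy": 0,"wz": 0,"hand": 85},{"x": 5,"y": -0.7,"z": 0,"wx": 0,"wy": 0,"wz": 0,"hand": 85},{"x": 4,"y": -0.6,"z": 0,"wx": 0,"wy": 0,"wz": 0,"hand": 85},{"x": 3,"y": -0.4,"z": 0,"wx": 0,"wy": 0,"wz": 0,"hand": 85},{"x": 0,"y": 0,"z": 0,"wx": 0,"wy": 0,"wz": 0,"hand": 85}])

```text
time_s: 19.55
tcp_pos: [522.4, 97.3, 11.3]
tcp_rot: [0.071, 0.997, -0.001, -0.001]
ft_force: [-4.7, 1.2, 1.3]
opening: 0.993
grip_force: 2.6
```

```bash
python3 l2.py
```

```text
tcp F [-23.3   8.8] z 11.3 0.9934979996147288 [-4.7  1.2  1.3] [ 0.    1.09 -0.01]
[(-54, np.float64(87.0)), (-45, np.float64(87.0)), (-36, np.float64(81.0)), (-27, np.float64(62.0)), (-18, np.float64(82.0)), (-9, np.float64(83.0)), (0, np.float64(87.0)), (9, np.float64(87.0)), (18, np.float64(87.0)), (27, np.float64(87.0)), (36, np.float64(87.0)), (45, np.float64(87.0)), (54, np.float64(87.0)), (63, np.float64(87.0)), (72, np.float64(59.0))]
score 0.80 n=771 rect c [28.6 28.5] dims [110.6 142.3] long axis vs fence 0.2 deg; mean c [43.2 52. ]
 corners F [[-27.0, 99.5], [-26.399999618530273, -42.900001525878906], [84.19999694824219, -42.400001525878906], [83.5999984741211, 99.9000015258789]]
```

Call:
servo_tool(deltas=[{"x": 2.5,"y": -0.4,"z": 0.5,"wx": 0,"wy": 0,"wz": 0,"hand": 85},{"x": 2.5,"y": -0.4,"z": 0.5,"wx": 0,"wy": 0,"wz": 0,"hand": 85},{"x": 2,"y": -0.3,"z": 0,"wx": 0,"wy": 0,"wz": 0,"hand": 85},{"x": 1.5,"y": -0.2,"z": 0,"wx": 0,"wy": 0,"wz": 0,"hand": 85},{"x": 1,"y": -0.1,"z": 0,"wx": 0,"wy": 0,"wz": 0,"hand": 85},{"x": 0,"y": 0,"z": 0,"wx": 0,"wy": 0,"wz": 0,"hand": 85},{"x": 0,"y": 0,"z": 0,"wx": 0,"wy": 0,"wz": 0,"hand": 85},{"x": 0,"y": 0,"z": 0,"wx": 0,"wy": 0,"wz": 0,"hand": 85},{"x": 0,"y": 0,"z": 0,"wx": 0,"wy": 0,"wz": 0,"hand": 85},{"x": 0,"y": 0,"z": 0,"wx": 0,"wy": 0,"wz": 0,"hand": 85}])

```text
time_s: 20.95
tcp_pos: [534.0, 96.0, 13.2]
tcp_rot: [0.072, 0.997, -0.0, 0.001]
ft_force: [-5.3, 1.8, -1.6]
opening: 0.997
grip_force: 2.7
```

Call:
servo_tool(deltas=[{"x": 1,"y": -0.1,"z": 0,"wx": 0,"wy": 0,"wz": 0,"hand": 85},{"x": 0,"y": 0,"z": 0,"wx": 0,"wy": 0,"wz": 0,"hand": 85},{"x": 1,"y": -0.1,"z": 0,"wx": 0,"wy": 0,"wz": 0,"hand": 85},{"x": 0,"y": 0,"z": 0,"wx": 0,"wy": 0,"wz": 0,"hand": 85},{"x": 0,"y": 0,"z": 0,"wx": 0,"wy": 0,"wz": 0,"hand": 85},{"x": 0,"y": 0,"z": 0,"wx": 0,"wy": 0,"wz": 0,"hand": 85},{"x": 0,"y": 0,"z": 0,"wx": 0,"wy": 0,"wz": 0,"hand": 85},{"x": 0,"y": 0,"z": 0,"wx": 0,"wy": 0,"wz": 0,"hand": 85},{"x": 0,"y": 0,"z": 0,"wx": 0,"wy": 0,"wz": 0,"hand": 85},{"x": 0,"y": 0,"z": 0,"wx": 0,"wy": 0,"wz": 0,"hand": 85}])

```text
time_s: 22.2
tcp_pos: [534.0, 96.0, 13.0]
tcp_rot: [0.072, 0.997, -0.0, -0.001]
ft_force: [-8.6, 1.4, 2.8]
opening: 0.993
grip_force: 4.6
```

Advancing now only raises the force, and the tool is at F x ≈ -11.6, where flush contact was expected. I'll squeeze a little more, back off and look.

Call:
servo_tool(deltas=[{"x": 1.5,"y": -0.2,"z": 0,"wx": 0,"wy": 0,"wz": 0,"hand": 85},{"x": 1.5,"y": -0.2,"z": 0,"wx": 0,"wy": 0,"wz": 0,"hand": 85},{"x": 0,"y": 0,"z": 0,"wx": 0,"wy": 0,"wz": 0,"hand": 85},{"x": 0,"y": 0,"z": 0,"wx": 0,"wy": 0,"wz": 0,"hand": 85},{"x": 0,"y": 0,"z": 0,"wx": 0,"wy": 0,"wz": 0,"hand": 85},{"x": 0,"y": 0,"z": 0,"wx": 0,"wy": 0,"wz": 0,"hand": 85},{"x": 0,"y": 0,"z": 0,"wx": 0,"wy": 0,"wz": 0,"hand": 85},{"x": 0,"y": 0,"z": 0,"wx": 0,"wy": 0,"wz": 0,"hand": 85},{"x": 0,"y": 0,"z": 0,"wx": 0,"wy": 0,"wz": 0,"hand": 85},{"x": 0,"y": 0,"z": 0,"wx": 0,"wy": 0,"wz": 0,"hand": 85}])

```text
time_s: 23.45
tcp_pos: [534.0, 96.0, 12.8]
tcp_rot: [0.072, 0.997, -0.0, -0.004]
ft_force: [-14.6, 2.5, 8.4]
opening: 0.994
grip_force: 7.5
```

Call:
servo_tool(deltas=[{"x": -4,"y": 0.6,"z": 0,"wx": 0,"wy": 0,"wz": 0,"hand": 85},{"x": -10,"y": 1.5,"z": 0,"wx": 0,"wy": 0,"wz": 0,"hand": 85},{"x": -20,"y": 3,"z": 0,"wx": 0,"wy": 0,"wz": 0,"hand": 85},{"x": -20,"y": 3,"z": 10,"wx": 0,"wy": 0,"wz": 0,"hand": 85},{"x": -20,"y": 3,"z": 40,"wx": 0,"wy": 0,"wz": 0,"hand": 85},{"x": -10,"y": -40,"z": 40,"wx": 0,"wy": 0,"wz": 0,"hand": 85},{"x": 0,"y": -50,"z": 30,"wx": 0,"wy": 0,"wz": 0,"hand": 85},{"x": 0,"y": -50,"z": 0,"wx": 0,"wy": 0,"wz": 0,"hand": 85},{"x": 0,"y": -50,"z": 0,"wx": 0,"wy": 0,"wz": 0,"hand": 85},{"x": 0,"y": -30,"z": 0,"wx": 0,"wy": 0,"wz": 0,"hand": 85}])

```text
time_s: 24.7
tcp_pos: [458.4, -117.2, 135.3]
tcp_rot: [0.073, 0.997, -0.002, 0.005]
ft_force: [0.2, -0.4, -0.2]
opening: 0.996
grip_force: 0.0
```

```bash
python3 look.py p6
python3 - <<'E'
import cv2
a=cv2.imread("pics/p6.png");cv2.imwrite("pics/p6c.png",cv2.resize(a[90:240,190:390],None,fx=4,fy=4))
E
```

```text
tcp F [ -55.7 -212.7] z 135.3 xang [-0.989  0.145 -0.011] [ 0.2 -0.4 -0.2] 24.7
score 0.83 n=2042 rect c [49.1 15.8] dims [104.7 142.5] long axis vs fence 0.5 deg; mean c [48.7 16. ]
 corners F [[-3.9000000953674316, 86.5999984741211], [-2.5999999046325684, -55.900001525878906], [102.0, -54.900001525878906], [100.80000305175781, 87.5]]
```

View pics/p6c.png

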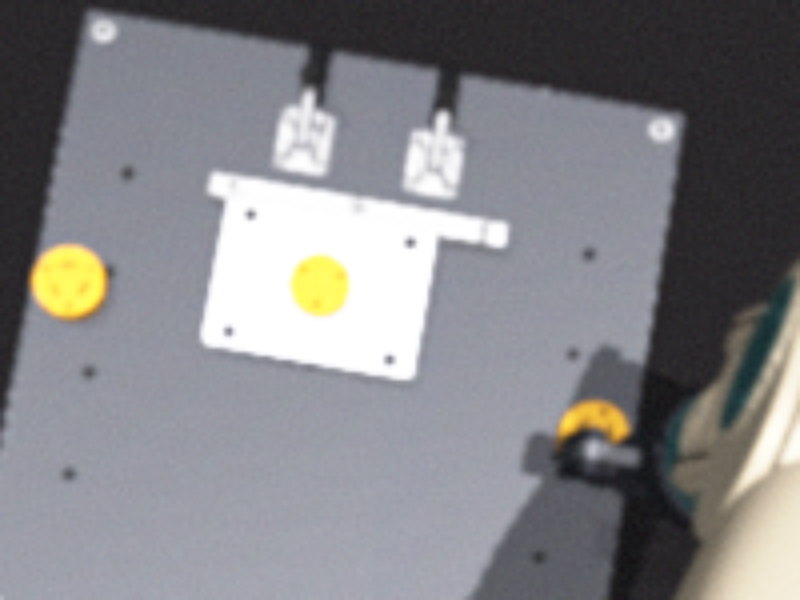

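The block's long side lies flush along the fence with no gap. Both ends are inside the fence (left end at crop x 225 against the fence end at 210). The centre measures y ≈ 16 mm, at 0.5°. Handing in.

```bash
python3 -c "
from h import *
print(env.close_job())"
```

```text
the job is handed in; nothing more can be done
None
```

I handed the job in at about 25 s: the middle-sized block sits flush along the fence (about 0.5° off parallel, both ends inside it). The hand-in call did not report a verdict.

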